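# Scan in the red-banded parcel

### The arm

A 6-joint arm with a two-finger parallel gripper is mounted at the origin on the work surface. World frame = base frame: x ahead of the robot, y to its left, z up, the work surface at z = 0. Lengths are in m, angles in rad, forces in N, time in s.
With the tool pointing down it reaches from about 0.35 to 0.975 m from the base axis. Payload 4.9 kg.
Tool frame: the origin (TCP) lies at the very end of the fingers, on their centre line; the grasp point (between the pads) lies ctrl.hold_point_z behind it (ctrl.hold_point_z is the distance from the TCP to the grasp point, in m); z points along the fingers, y is the line along which they close (so a half turn about z gives the same grasp; the last joint's range is limited). The gripper opens to 85 mm and grips with 20 to 120 N. Pads are 22 mm wide; open, the fingers measure 114 mm over their backs; the gripper's body (76 mm by 85 mm) begins 54 mm behind the grasp point. The pads swing forward as they close: fully open they stand 13 mm farther back than shut.
Start: joints at [-1.227, 0.053, 1.613, -0, 1.476, -0.119], TCP at [0.279, -0.559, 0.231] pointing down, gripper open.
Joint ranges: [-3.01, 3.01], [-1.01, 2.22], [0.06, 2.58], [-1.02, 4.17], [0.09, 2.62], [-3.14, 3.14]. Speed limits (rad/s): [2.57, 2.57, 3.14, 3.14, 3.14, 3.14].

### API

Orientations are given as a rotation vector (axis times angle).
In Python, from station import ctrl gives the robot as it stands. The module is installed in compiled form; this text tells all that it offers.
- The arm moves only by the tool jog_arm, never from a script. Its argument "deltas" is a list of rows, each a list of 3 entries, a list of its own where there are three numbers: the closure, from -1 (fully open) to 1 (shut), then the shift along the world's x, y, z scaled (see below), then the turn, a rotation vector about the world's x, y, z scaled (see below). A call has 1 to 12 rows; each row is the pose to reach, as a shift and turn from the pose commanded when the call began, turning the shorter way round; what a row does not reach only later rows make up. The controller multiplies each number of a shift by 0.4 m and each number of a turn by 180 degrees. A row lasts 1/12 s, in which the tool goes at most 41.7 mm and 7.16 degrees, less where a joint would pass 70% of its speed; a pose out of reach is approached as far as the arm can. A call with a number of a shift or a turn outside -1 to 1 is refused whole. A call with a gripper value outside its range is refused whole. The fingers move at their own pace and stop on an object; "squeeze" is the grip in N (left out, the last holds). Time passes only in rows, so rows that repeat a pose let the fingers close. It gives the time, the measured TCP pose, the force, the opening and the grip force at its end, in the units of the state.
- ctrl.get_obs(): the state, without advancing time (a new reading comes with each control period).
- ctrl.get_image(name): name is "scene" or "side" or "wrist"; returns the picture (420x560x3 uint8, red, green, blue); there is no depth.
- ctrl.get_calibration(name): a dict with "K" (3x3 intrinsics, pixels), "extrinsics" (4x4, takes a point from world to camera coordinates). Camera axes: x right, y down, z forward; pixel columns grow to the right and rows downward; lengths in m; the calibration is good to about 2 mm. A picture is of the moment at which its call begins: read the wrist's pose just before it. get_calibration takes no time and is no camera call; for the wrist camera it gives the pose at the moment of the call.
- ctrl.finish_job(): hands the job in; it is judged then, once.
The state is a dict: "t": time; "q": joint angles; "dq": joint speeds; "effort": joint torques, N m; "tool_pos": TCP position; "tool_rot": TCP orientation; "contact_force": force on the tool from outside, world axes, zero at the start; "wrist_torque": the same for the moment, N m; "opening": finger opening in m; "grip_force": force on a finger pad.
Only numpy, scipy, OpenCV 4.12 (cv2) and the standard library are available. Lean on these libraries where they do the work, as an engineer would, in place of code of your own. Each camera call takes 0.05 s, during which the arm holds its last target. There are 200 camera calls.

### The job

Draw the cordless hand scanner up out of its charging stand, turn it so that its nose points steeply down and aim it at the middle of the shipping label with the red band, its scan window about 10 cm from the label. Keep holding it there, still and in the air: the program finishes with the scanner in the gripper. Do not drop the scanner, and leave the three parcels and the tape dispenser where they are.

Things in the scene. Friction and masses are not known exactly. Their poses are not given: they have to be found in the camera images.
- scanner: Loose, 0.2 kg. Pistol-shaped bar-code scanner, dark, orange stripe on its back. Stands with its handle in the stand, head level on top. Origin: middle of the head, on the sight line, 155 mm above the table at the start. +x out of the nose along the sight line, -z down the handle. Head behind the nose: x -39 to +37, flat sides 46 mm apart in y (grip here, from above), z -22 to +22 mm.
- scan_window (a point): Middle of the dark red scan window at the front of the scanner's grey nose: 61 mm along the scanner's +x from its origin. The sight line leaves here along +x. Nose: x +37 to +61, 62 mm wide, 50 mm high.
- handle_foot (a point): Middle of the underside of the scanner's handle: in the scanner's frame x = -9, y = 0, z = -130 mm. The handle is 30 to 32 mm wide in y and about 40 mm in x.
- stand: Fixed grey charging stand: plate 130 (x) x 100 (y) x 18 mm with a dark upright socket, open at the top, 56 x 48 mm outside, top 80 mm above the table, middle at x = -9 mm. Origin: under the plate's middle, on the table; z up, +x the way the nose looks in the stand. The socket is 55 mm deep with 2 mm of play on each side of the handle: the scanner must rise 60 mm to be clear.
- red_parcel: Loose cardboard carton 110 (x) x 160 (y) x 75 (z) mm, 0.7 kg, with a white shipping label with a RED band on its lid. Origin: middle of its underside; z up. The three parcels are found in any order.
- red_parcel_label (a point): The middle of the red-banded shipping label (62 x 96 mm, lying flat, face up, with a black bar code), on the lid of the red parcel: x = +8, y = +12, z = 76 mm in its frame.
- blue_parcel: Bystander. Loose cardboard carton 110 x 160 x 60 mm with a BLUE-banded label. Origin: middle of its underside.
- green_parcel: Bystander. Loose pale grey carton 110 x 160 x 85 mm with a GREEN-banded label. Origin: middle of its underside.
- tape_dispenser: Bystander. Loose weighted desk tape dispenser, black with a tan roll, 150 (x) x 58 (y) mm, 86 mm high. Origin: middle of its underside.
Mind the look-alikes: they are no part of the job. What is shaped like the scanner but turquoise or yellow is not meant.

How it is judged:
On the way:
1. the gripper holds the scanner, drawn up clear of the stand's socket (z of handle_foot in the frame of stand above 0.082 m and contact force between the fingers and scanner above 2 N and contact force between scanner and stand below 0.05 N), for 0.2 s.
At the end, for the whole second after the job is handed in: Scanner still in the gripper, clear of stand, parcels and dispenser, handle foot over 30 mm up; nose 35 degrees or more below level; sight line within 28 mm (each way) of the red-banded label's middle; window 50 to 170 mm from it; parcels and dispenser within 15 mm of their starts (contact force between the fingers and scanner above 2 N and contact force between scanner and stand below 0.05 N and contact force between scanner and red_parcel below 0.05 N and contact force between scanner and blue_parcel below 0.05 N and contact force between scanner and green_parcel below 0.05 N and contact force between scanner and tape_dispenser below 0.05 N and height (world z) of handle_foot above 0.03 m and height (world z) of scan_window above 0.09 m and angle between scanner's own x axis and vertical above 2.18 rad and y of red_parcel_label in the frame of scanner between -0.028 and 0.028 m and z of red_parcel_label in the frame of scanner between -0.028 and 0.028 m and distance between red_parcel_label and scan_window between 0.05 and 0.17 m and linear speed of scanner below 0.02 m/s and angular speed of scanner below 0.15 rad/s and not (distance of red_parcel from where it was at the start of the episode above 0.015 m) and not (distance of blue_parcel from where it was at the start of the episode above 0.015 m) and not (distance of green_parcel from where it was at the start of the episode above 0.015 m) and not (distance of tape_dispenser from where it was at the start of the episode above 0.015 m)); the arm keeps its last pose, push and grip.
It fails at once if a parcel or the tape dispenser is shifted by more than 15 mm (distance of any of red_parcel, blue_parcel, green_parcel, tape_dispenser from where it was at the start of the episode above 0.015 m).
It fails at once if the scanner is dropped on the table (height (world z) of scanner below 0.06 m).
It also fails if it takes over 38 s, if anything falls off the work surface, if the arm or the gripper's body presses on something with over 40 N, if the wrist force passes 120 N, or if a joint passes its speed limit or range.

## Working session

There is one attempt and no reset: what is moved stays moved. The work goes in short steps, Python scripts to look and compute and a tool call to move; the robot and the scene stay as the last step left them, time stands still between calls to the robot, and variables do not carry over. Pictures are saved under pics/ and viewed, at most 10 in all, crops included, and the job is handed in when it is done.

Besides the shell and the picture viewer there is one more tool, called as name(argument=value, ...), one argument or row to a line, values as JSON. jog_arm: Moves the arm, as the interface text tells. Its arguments: {"type":"object","properties":{"deltas":{"type":"array","items":{"type":"array"}},"squeeze":{"type":"number"}},"required":["deltas"]}

```bash
mkdir -p pics; python3 - <<'E'
from station import ctrl
import cv2
print(ctrl.hold_point_z, ctrl.get_obs())
for n in ["scene","side"]:
    cv2.imwrite(f"pics/{n}0.png",cv2.cvtColor(ctrl.get_image(n),cv2.COLOR_RGB2BGR))
    print(n,ctrl.get_calibration(n))
E
```

```text
0.0187 {'t': 0.0, 'q': array([-1.22702325e+00,  5.33959269e-02,  1.61430572e+00, -4.30210254e-06,
        1.47600627e+00, -1.19011870e-01]), 'dq': array([-0.00096518,  0.00089606, -0.00117048, -0.00039963,  0.00030984,
       -0.00048322]), 'effort': array([ 3.74290557e-04, -3.93678796e+01, -3.70177388e+01, -6.99107545e-05,
        6.91198322e-03,  5.22353872e-06]), 'tool_pos': array([ 0.27880486, -0.55866394,  0.23003181]), 'tool_rot': array([-3.05581732e+00, -7.19989892e-01,  3.79045562e-04]), 'contact_force': array([0.20369819, 0.29683535, 0.42195294]), 'wrist_torque': array([-0.02134346, -0.05455608, -0.03613152]), 'grip_force': 0.0, 'opening': 0.0853340657055757}
scene {'K': array([[428.32723313,   0.        , 282.50539431],
       [  0.        , 428.32723313, 213.84041936],
       [  0.        ,   0.        ,   1.        ]]), 'extrinsics': array([[ 0.88265348,  0.46983949, -0.01317938, -0.48242555],
       [ 0.38287363, -0.73497591, -0.559659  , -0.14019538],
       [-0.27263642,  0.48893892, -0.82861819,  1.23142161],
       [ 0.        ,  0.        ,  0.        ,  1.        ]])}
side {'K': array([[456.3947401 ,   0.        , 277.39978172],
       [  0.        , 456.3947401 , 215.05013775],
       [  0.        ,   0.        ,   1.        ]]), 'extrinsics': array([[-0.92507888, -0.37962578,  0.01064591,  0.50084799],
       [-0.25480709,  0.59964444, -0.75861709,  0.21603762],
       [ 0.28160685, -0.7044933 , -0.65144974,  0.90288463],
       [ 0.        ,  0.        ,  0.        ,  1.        ]])}
```

View pics/scene0.png

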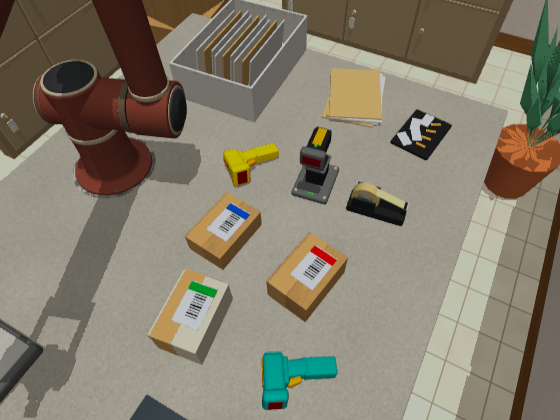

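View pics/side0.png

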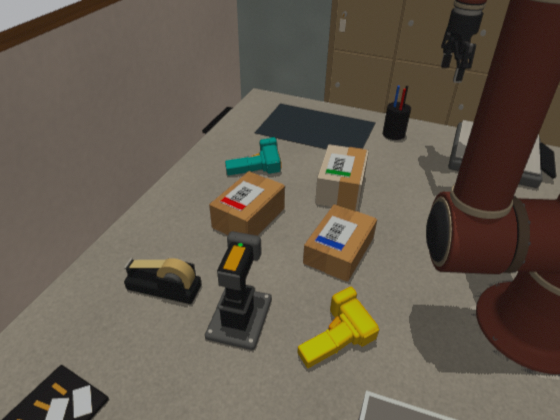

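Candidates for the scanner in the scene view are the dark one with the orange stripe in its stand at (316,150), the yellow one lying at (250,160) and the turquoise one lying at (295,378). I choose the dark one. The red-band label is at (315,267). Blue is at (230,220) and green at (197,303). In the side view the scanner is at (238,265) and the red label at (240,195). Next are close crops.

```bash
python3 - <<'E'
import cv2,numpy as np
def crop(n,x,y,w,h,s):
    im=cv2.imread(f"pics/{n}0.png")[y:y+h,x:x+w]
    return cv2.resize(im,None,fx=s,fy=s,interpolation=cv2.INTER_CUBIC)
# each 100x75 -> 400x300
cv2.imwrite("pics/c1.png",np.vstack([np.hstack([crop("scene",270,120,100,75,4),crop("scene",260,230,100,75,4)]),
 np.hstack([crop("side",190,225,100,75,4),crop("side",200,165,100,75,4)])]))
E
```

```text
(no output)
```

View pics/c1.png

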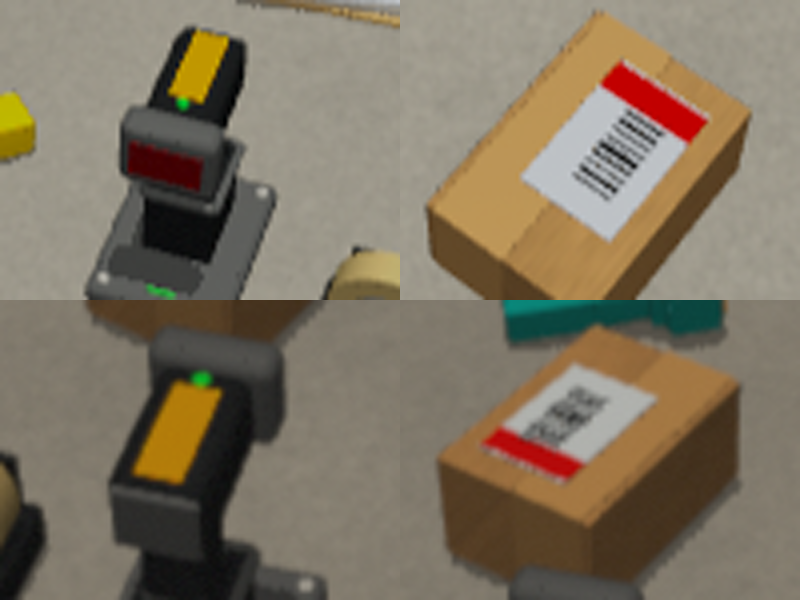

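```bash
cat > h.py <<'E'
import numpy as np
from station import ctrl
def ray(n,uv,z):
    c=ctrl.get_calibration(n);E=c["extrinsics"];R=E[:3,:3];C=-R.T@E[:3,3]
    d=R.T@np.linalg.solve(c["K"],[uv[0],uv[1],1.]);return C+d*(z-C[2])/d[2]
def px(n,p):
    c=ctrl.get_calibration(n);q=c["K"]@(c["extrinsics"]@np.append(p,1))[:3];return q[:2]/q[2]
E
python3 - <<'E'
from h import *
np.set_printoptions(precision=4,suppress=True)
def cv(l,o,b): return [((u-o[0])/4+b[0],(v-o[1])/4+b[1]) for u,v in l]
L={"scene":cv([(622,60),(710,120),(612,241),(521,178)],(400,0),(260,230)),
"side":cv([(483,443),(575,482),(657,399),(575,364)],(400,300),(200,165))}
S={"scene":cv([(198,30),(229,37),(198,103),(168,96)],(0,0),(270,120)),
"side":cv([(133,474),(184,484),(222,388),(172,380)],(0,300),(190,225))}
for n in L:
  for nm,P,z in (("label",L[n],.076),("stripe",S[n],.178)):
    w=np.array([ray(n,p,z) for p in P]);d=(w[2]+w[3]-w[0]-w[1])/2
    print(n,nm,w.mean(0),"size",np.linalg.norm(d),np.linalg.norm(w[1]-w[0]),"yaw",np.degrees(np.arctan2(d[1],d[0])));
w=[ray("scene",p,.155) for p in cv([(128,142),(203,156),(200,191),(127,173)],(0,0),(270,120))]
print("window",np.mean(w,0))
E
```

```text
scene label [ 0.6625 -0.0651  0.076 ] size 0.0941879510258029 0.061875373335811515 yaw -100.38654883785804
scene stripe [0.5394 0.2101 0.178 ] size 0.05869299212497969 0.019751219269675015 yaw -83.08293249034847
side label [ 0.6561 -0.064   0.076 ] size 0.09138346337278852 0.06557121451778493 yaw -98.76972016173626
side stripe [0.5353 0.2145 0.178 ] size 0.05813071089600447 0.022454102091847766 yaw -80.13609271823188
window [0.5478 0.1477 0.155 ]
```

The scanner origin comes out near (0.539, 0.208), yaw about -82°. The red label's middle is near (0.660, -0.065). The scene and side cameras agree to within 7 mm. I move above the scanner first.

jog_arm(
  deltas=[
    [-1,[0.375,0.95,0.2],[0,0,0.4]],
    [-1,[0.375,0.95,0.2],[0,0,0.4]],
    [-1,[0.375,0.95,0.2],[0,0,0.4]],
    [-1,[0.375,0.95,0.2],[0,0,0.4]],
    [-1,[0.375,0.95,0.2],[0,0,0.4]],
    [-1,[0.375,0.95,0.2],[0,0,0.4]],
    [-1,[0.375,0.95,0.2],[0,0,0.4]],
    [-1,[0.375,0.95,0.2],[0,0,0.4]],
    [-1,[0.375,0.95,0.2],[0,0,0.4]],
    [-1,[0.375,0.95,0.2],[0,0,0.4]],
    [-1,[0.375,0.95,0.2],[0,0,0.4]],
    [-1,[0.375,0.95,0.2],[0,0,0.4]],
  ],
)

```text
t: 1.1
tool_pos: [0.4296, -0.1775, 0.3117]
tool_rot: [2.045, 2.383, -0.0]
contact_force: [-0.4, 0.1, 0.4]
opening: 0.0848
grip_force: 0.0
```

jog_arm(
  deltas=[
    [-1,[0.275,0.967,0],[0,0,0]],
    [-1,[0.275,0.967,0],[0,0,0]],
    [-1,[0.275,0.967,0],[0,0,0]],
    [-1,[0.275,0.967,0],[0,0,0]],
    [-1,[0.275,0.967,0],[0,0,0]],
    [-1,[0.275,0.967,0],[0,0,0]],
    [-1,[0.275,0.967,0],[0,0,0]],
    [-1,[0.275,0.967,0],[0,0,0]],
    [-1,[0.275,0.967,0],[0,0,0]],
    [-1,[0.275,0.967,0],[0,0,0]],
    [-1,[0.275,0.967,0],[0,0,0]],
    [-1,[0.275,0.967,0],[0,0,0]],
  ],
)

```text
t: 2.1
tool_pos: [0.5394, 0.2071, 0.3097]
tool_rot: [-2.05, -2.379, 0.004]
contact_force: [0.2, 0.3, -0.3]
opening: 0.0857
grip_force: 0.0
```

```bash
python3 - <<'E'
from h import *
import cv2
from scipy.spatial.transform import Rotation as R
np.set_printoptions(precision=4,suppress=True)
o=ctrl.get_obs();c=ctrl.get_calibration("wrist")
im=ctrl.get_image("wrist")
cv2.imwrite("pics/w1.png",cv2.resize(cv2.cvtColor(im,cv2.COLOR_RGB2BGR),(800,600),interpolation=cv2.INTER_CUBIC))
np.savez("w1.npz",**c)
print(o["t"],o["tool_pos"],R.from_rotvec(o["tool_rot"]).as_matrix(),o["q"],c)
for p in ([.539,.208,.155],[.548,.1477,.155],[.539,.208,.177]): print(px("wrist",p)*800/560)
E
```

```text
2.1 [0.5394 0.2071 0.3097] [[-0.1475  0.9891 -0.0025]
 [ 0.9891  0.1475 -0.0013]
 [-0.0009 -0.0027 -1.    ]] [ 0.2382 -0.0921  1.6264 -0.0007  1.6101  0.0901] {'K': array([[322.2397,   0.    , 283.1094],
       [  0.    , 322.2397, 210.0952],
       [  0.    ,   0.    ,   1.    ]]), 'extrinsics': array([[ 0.9891,  0.1474, -0.0024, -0.5636],
       [ 0.1422, -0.9501,  0.2777,  0.0626],
       [ 0.0386, -0.275 , -0.9607,  0.4906],
       [ 0.    ,  0.    ,  0.    ,  1.    ]])}
[404.3429 275.7582]
[404.4737 360.6865]
[404.2687 283.8389]
```

View pics/w1.png

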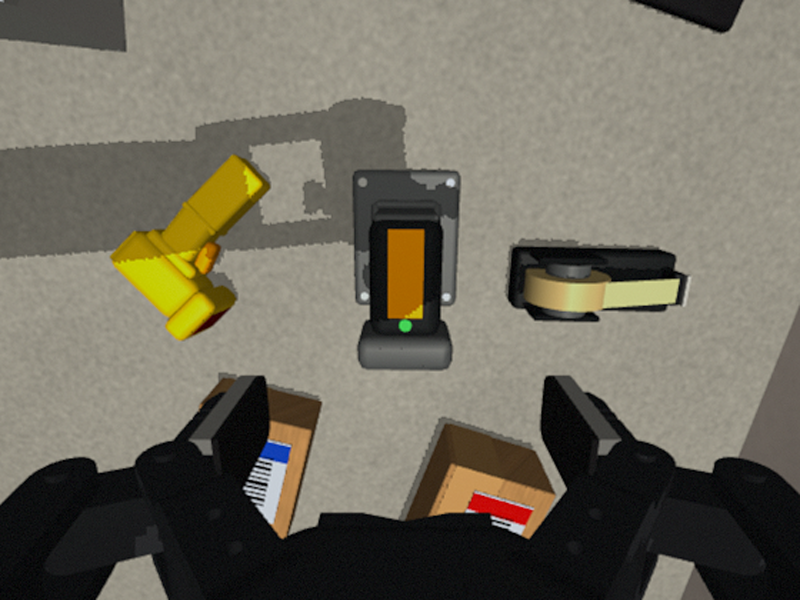

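The wrist view shows the dark scanner straight below, with its stripe centred at (405,274) against a predicted lateral column of 404, and aligned with the fingers' closing direction. Position and yaw are confirmed, so I descend and grip.

jog_arm(
  deltas=[
    [-1,[0,0.003,-0.1],[0,0,0]],
    [-1,[0,0.003,-0.2],[0,0,0]],
    [-1,[0,0.003,-0.3],[0,0,0]],
    [-1,[0,0.003,-0.37],[0,0,0]],
    [-1,[0,0.003,-0.42],[0,0,0]],
    [-1,[0,0.003,-0.435],[0,0,0]],
    [-1,[0,0.003,-0.435],[0,0,0]],
    [0.2,[0,0.003,-0.435],[0,0,0]],
    [1,[0,0.003,-0.435],[0,0,0]],
    [1,[0,0.003,-0.435],[0,0,0]],
    [1,[0,0.003,-0.435],[0,0,0]],
    [1,[0,0.003,-0.435],[0,0,0]],
  ],
  squeeze=70,
)

```text
t: 3.15
tool_pos: [0.5404, 0.209, 0.1399]
tool_rot: [2.049, 2.379, 0.004]
contact_force: [-1.6, -0.9, 6.0]
opening: 0.0453
grip_force: 72.1
```

jog_arm(
  deltas=[
    [1,[0,0,0],[0,0,0]],
    [1,[0,0,0],[0,0,0]],
    [1,[0,0,0],[0,0,0]],
    [1,[0,0,0],[0,0,0]],
  ],
)

```text
t: 3.48
tool_pos: [0.5404, 0.209, 0.14]
tool_rot: [2.048, 2.379, 0.004]
contact_force: [-0.7, -0.3, 5.6]
opening: 0.0454
grip_force: 72.1
```

Gripped: opening 45 mm, 72 N. Now I lift, slowly at first.

jog_arm(
  deltas=[
    [1,[0,0,0.02],[0,0,0]],
    [1,[0,0,0.05],[0,0,0]],
    [1,[0,0,0.09],[0,0,0]],
    [1,[0,0,0.13],[0,0,0]],
    [1,[0,0,0.17],[0,0,0]],
    [1,[0,0,0.22],[0,0,0]],
    [1,[0,0,0.28],[0,0,0]],
    [1,[0,0,0.34],[0,0,0]],
    [1,[0,0,0.39],[0,0,0]],
    [1,[0,0,0.42],[0,0,0]],
    [1,[0,0,0.42],[0,0,0]],
    [1,[0,0,0.42],[0,0,0]],
  ],
)

```text
t: 4.48
tool_pos: [0.539, 0.2088, 0.3057]
tool_rot: [2.05, 2.38, 0.001]
contact_force: [-0.7, -0.4, -2.8]
opening: 0.045
grip_force: 72.3
```

```bash
python3 - <<'E'
from h import *
import cv2
o=ctrl.get_obs()
a=[cv2.cvtColor(ctrl.get_image(n),cv2.COLOR_RGB2BGR) for n in ("scene","side","wrist")]
for n,i in zip(("scene","side","wrist"),a): cv2.imwrite(f"pics/{n}2.png",i)
cv2.imwrite("pics/l2.png",np.hstack([cv2.resize(a[1][120:400,140:420],(400,400)),cv2.resize(a[2][60:340,140:420],(400,400))]))
print(o["t"],o["tool_pos"],o["opening"],o["grip_force"],o["contact_force"])
E
```

```text
4.4833 [0.53903101 0.20881979 0.30567209] 0.045011645937701676 72.3086929321289 [-0.70334111 -0.43849209 -2.79418479]
```

View pics/l2.png

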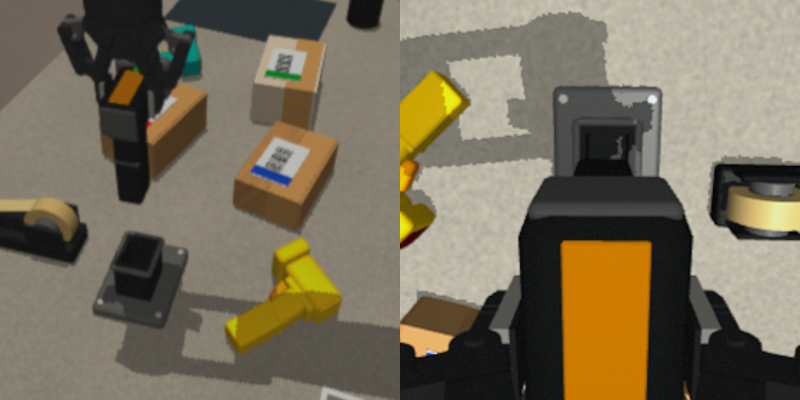

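The scanner is out of the stand and held straight. Next I compute the aim pose. The nose should point back toward the base, so the wrist pitches in its own plane.

```bash
cat > aim.py <<'E'
from h import *
from scipy.spatial.transform import Rotation as R
np.set_printoptions(precision=4,suppress=True)
L=np.array([.660,-.0645,.076]);S=np.diag([-1,1,-1.]) # scanner axes in tool
OFF=np.array([-.0007,0,-.015]) # TCP in scanner frame
o=ctrl.get_obs();Rt=R.from_rotvec(o["tool_rot"]).as_matrix();Rs=Rt@S;p=o["tool_pos"]
org=p-Rs@OFF;v=Rs.T@(L-org)
print("t",o["t"],"tcp",p,"org",org,"nose below level",np.degrees(np.arcsin(-Rs[2,0])),"label in scanner",v,"win dist",np.linalg.norm(v-[.061,0,0]),"q",o["q"])
th=np.radians(55);a=np.radians(168);h=np.array([np.cos(a),np.sin(a),0]);z=np.array([0,0,1])
X=np.cos(th)*h-np.sin(th)*z;Z=np.sin(th)*h+np.cos(th)*z;T=np.stack([X,np.cross(Z,X),Z],1)
P=L-.161*X+T@OFF
Y0=np.stack([h,np.cross(z,h),z],1)
print("tcp goal",P,"shift",(P-p)/.4)
for n,A in(("yaw",Y0@Rs.T),("full",T@Rs.T)): print(n,R.from_matrix(A).as_rotvec()/np.pi)
E
python3 aim.py
```

```text
t 4.6333 tcp [0.5382 0.2086 0.3029] org [0.5383 0.2079 0.3179] nose below level -0.019868836948505983 label in scanner [ 0.2873  0.0809 -0.2417] win dist 0.34087964918183294 q [ 0.2408 -0.0909  1.6363  0.      1.6     0.0921]
tcp goal [ 0.7627 -0.0863  0.1999] shift [ 0.5614 -0.7373 -0.2577]
yaw [-0.001  -0.0011 -0.614 ]
full [ 0.2422 -0.2593 -0.5603]
```

jog_arm(
  deltas=[
    [1,[0.03,-0.04,0.05],[0,0,-0.03]],
    [1,[0.08,-0.1,0.1],[0,0,-0.07]],
    [1,[0.13,-0.17,0.1],[0,0,-0.11]],
    [1,[0.18,-0.24,0.1],[0,0,-0.15]],
    [1,[0.23,-0.31,0.1],[0,0,-0.188]],
    [1,[0.28,-0.38,0.1],[0,0,-0.226]],
    [1,[0.33,-0.45,0.1],[0,0,-0.264]],
    [1,[0.38,-0.52,0.1],[0,0,-0.3]],
    [1,[0.43,-0.58,0.1],[0,0,-0.335]],
    [1,[0.48,-0.64,0.1],[0,0,-0.37]],
    [1,[0.53,-0.7,0.1],[0,0,-0.4]],
    [1,[0.56,-0.74,0.1],[0,0,-0.42]],
  ],
)

```text
t: 5.63
tool_pos: [0.7638, -0.0898, 0.3418]
tool_rot: [-3.08, -0.615, 0.006]
contact_force: [-0.7, 0.6, -1.6]
opening: 0.0452
grip_force: 72.7
```

jog_arm(
  deltas=[
    [1,[0,0,0],[0,0,-0.03]],
    [1,[0,0,0],[0,0,-0.065]],
    [1,[0,0,0],[0,0,-0.1]],
    [1,[0,0,0],[0,0,-0.135]],
    [1,[0,0,0],[0,0,-0.165]],
    [1,[0,0,0],[0,0,-0.185]],
    [1,[0,0,0],[0,0,-0.194]],
    [1,[0,0,0],[0,0,-0.194]],
  ],
)

```text
t: 6.3
tool_pos: [0.7626, -0.0872, 0.3427]
tool_rot: [-3.124, 0.329, 0.006]
contact_force: [-0.2, -0.1, -1.8]
opening: 0.0455
grip_force: 72.6
```

```bash
python3 aim.py
```

```text
t 6.3 tcp [ 0.7626 -0.0872  0.3427] org [ 0.762  -0.087   0.3577] nose below level -0.21485738867405724 label in scanner [ 0.1034 -0.0008 -0.2821] win dist 0.28522124475350524 q [-0.2106  0.3541  1.0866  0.      1.7046  1.5701]
tcp goal [ 0.7627 -0.0863  0.1999] shift [ 0.0004  0.0021 -0.357 ]
yaw [-0.0003 -0.0012  0.0002]
full [-0.0639 -0.3     0.0001]
```

jog_arm(
  deltas=[
    [1,[0,0,-0.02],[-0.005,-0.025,0]],
    [1,[0,0,-0.05],[-0.012,-0.06,0]],
    [1,[0,0,-0.09],[-0.02,-0.095,0]],
    [1,[0,0,-0.13],[-0.027,-0.13,0]],
    [1,[0,0,-0.17],[-0.034,-0.165,0]],
    [1,[0,0,-0.21],[-0.042,-0.2,0]],
    [1,[0,0,-0.25],[-0.049,-0.233,0]],
    [1,[0,0,-0.28],[-0.056,-0.265,0]],
    [1,[0,0.001,-0.31],[-0.061,-0.288,0]],
    [1,[0,0.002,-0.335],[-0.064,-0.3,0]],
    [1,[0,0.002,-0.35],[-0.064,-0.3,0]],
    [1,[0,0.002,-0.357],[-0.064,-0.3,0]],
  ],
)

```text
t: 7.3
tool_pos: [0.7613, -0.086, 0.1983]
tool_rot: [2.691, -0.282, 1.395]
contact_force: [0.0, 0.7, -1.6]
opening: 0.0453
grip_force: 72.9
```

jog_arm(
  deltas=[
    [1,[0,0,0],[0,0,0]],
    [1,[0,0,0],[0,0,0]],
    [1,[0,0,0],[0,0,0]],
    [1,[0,0,0],[0,0,0]],
  ],
)

```text
t: 7.63
tool_pos: [0.7641, -0.0867, 0.2048]
tool_rot: [2.684, -0.282, 1.408]
contact_force: [-0.1, 0.6, -1.6]
opening: 0.045
grip_force: 72.8
```

```bash
python3 aim.py; python3 - <<'E'
from h import *
import cv2
a=[cv2.cvtColor(ctrl.get_image(n),cv2.COLOR_RGB2BGR) for n in ("scene","side")]
for n,i in zip(("scene","side"),a): cv2.imwrite(f"pics/{n}3.png",i)
cv2.imwrite("pics/f3.png",np.hstack([cv2.resize(a[0][160:360,200:400],(400,400),interpolation=2),cv2.resize(a[1][60:260,130:330],(400,400),interpolation=2)]))
E
```

```text
t 7.6333 tcp [ 0.7641 -0.0867  0.2048] org [ 0.7517 -0.0841  0.2127] nose below level 55.36397227960288 label in scanner [ 0.1658 -0.0001 -0.0006] win dist 0.10476924321676016 q [-0.2094 -0.0086  1.9326 -0.0028  0.2513  1.5732]
tcp goal [ 0.7627 -0.0863  0.1999] shift [-0.0035  0.001  -0.0123]
yaw [0.0642 0.3008 0.    ]
full [0.0006 0.0019 0.0001]
```

View pics/f3.png

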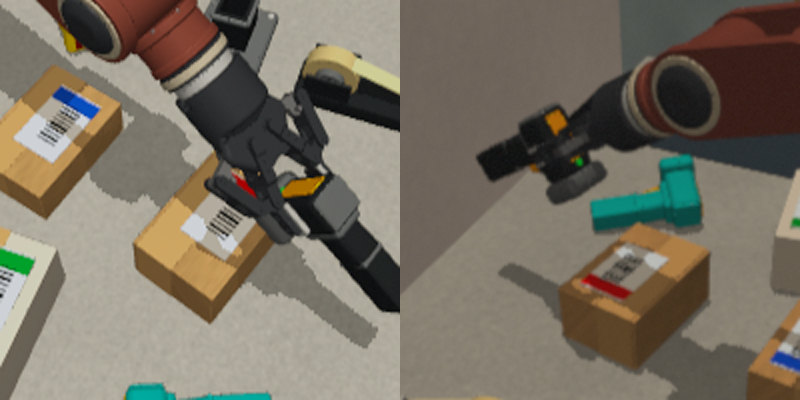

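The scanner is held nose-down over the red label, and the parcels look unmoved. I check for slip by projecting model points and comparing: side stripe middle about (208,121), LED (219,140), foot (174,143); scene stripe middle (352,253).

```bash
cat >> aim.py <<'E'
for nm,q in(("stripe",[-.006,0,.022]),("led",[.031,0,.022]),("foot",[-.009,0,-.13]),("noseTop",[.049,0,.025]),("window",[.061,0,0])):
    print(nm,"side",px("side",org+Rs@np.array(q)),"scene",px("scene",org+Rs@np.array(q)))
E
python3 aim.py | tail -5
python3 - <<'E'
import cv2,numpy as np
from h import *
a=cv2.imread("pics/side3.png");b=cv2.imread("pics/scene3.png")
cv2.imwrite("pics/g3.png",np.hstack([cv2.resize(a[95:170,160:235],(400,400),interpolation=2),cv2.resize(b[225:325,325:425],(400,400),interpolation=2)]))
E
```

```text
stripe side [211.1944 127.9643] scene [350.3983 252.9017]
led side [219.4717 142.6181] scene [339.6353 254.4019]
foot side [174.817  142.9562] scene [399.483  311.0341]
noseTop side [224.2311 149.3338] scene [333.769  253.9757]
window side [220.2988 156.3657] scene [338.2447 263.5596]
```

View pics/g3.png

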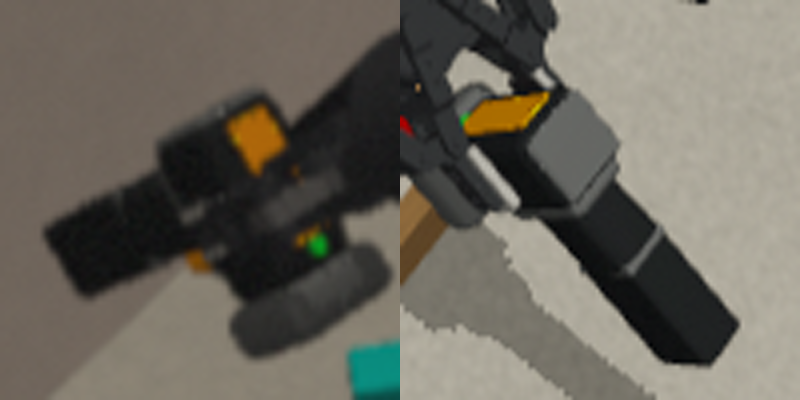

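The projections match to within about 3 px: LED at (219.8,140.9) against 219.5,142.6, foot in the scene view at (400,311) against 399.5,311. So there is no slip. I settle briefly, check and hand in.

jog_arm(
  deltas=[
    [1,[0,0,0],[0,0,0]],
    [1,[0,0,0],[0,0,0]],
    [1,[0,0,0],[0,0,0]],
    [1,[0,0,0],[0,0,0]],
    [1,[0,0,0],[0,0,0]],
    [1,[0,0,0],[0,0,0]],
  ],
)

```text
t: 8.23
tool_pos: [0.763, -0.0864, 0.2024]
tool_rot: [2.686, -0.282, 1.404]
contact_force: [-0.5, -0.3, -2.2]
opening: 0.0451
grip_force: 72.8
```

```bash
python3 aim.py | head -2; python3 - <<'E'
from station import ctrl
o=ctrl.get_obs();print(abs(o["dq"]).max(),o["grip_force"])
if abs(o["dq"]).max()<.03 and o["grip_force"]>20: print(ctrl.finish_job())
E
```

```text
t 8.2333 tcp [ 0.763  -0.0864  0.2024] org [ 0.7505 -0.0838  0.2104] nose below level 55.20748210067861 label in scanner [ 0.1632 -0.0001 -0.0007] win dist 0.1021967049433632 q [-0.2093 -0.008   1.9352 -0.0028  0.2508  1.5733]
tcp goal [ 0.7627 -0.0863  0.1999] shift [-0.0006  0.0003 -0.0064]
0.0020138959754275555 72.84949064254761
the job is handed in; nothing more can be done
None
```

I handed the job in at about 8 s: the scanner is held still in the gripper, nose about 55° below level, aimed by my measurements within about 1 mm of the red label's middle with its window 102 mm away, and the parcels looked unmoved; the judge's verdict was not shown.

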